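# Change the eluent bottles of the liquid chromatograph

### The job

Change the eluents: clear the two empty, white-capped clear bottles out of the solvent trays into the two free cells of the grey empties crate, and stand each fresh brown bottle in the tray of its cap's colour - red, blue and yellow. Set every bottle down gently and upright, flat on the floor of its tray or cell; the green-capped wash bottle stays where it is.

Things in the scene. Friction and masses are not known exactly. Their poses are not given: they have to be found in the camera images.
- bottle_red: Fresh eluent: round brown (amber) glass bottle with a red cap, 0.17 to 0.31 kg, loose, upright in the front row of brown bottles, nearest the robot. Height 112 mm: body 56 mm in diameter up to 70 mm, shoulder narrowing to a 32 mm neck, ribbed cap 42 mm in diameter from 88 mm to the top. White label with a band in the cap's colour. Origin: centre of its underside, z up.
- bottle_blue: Fresh eluent: round brown (amber) glass bottle with a blue cap, 0.17 to 0.31 kg, loose, upright in the front row of brown bottles, nearest the robot. Height 112 mm: body 56 mm in diameter up to 70 mm, shoulder narrowing to a 32 mm neck, ribbed cap 42 mm in diameter from 88 mm to the top. White label with a band in the cap's colour. Origin: centre of its underside, z up.
- bottle_yellow: Fresh eluent: round brown (amber) glass bottle with a yellow cap, 0.17 to 0.31 kg, loose, upright in the front row of brown bottles, nearest the robot. Height 112 mm: body 56 mm in diameter up to 70 mm, shoulder narrowing to a 32 mm neck, ribbed cap 42 mm in diameter from 88 mm to the top. White label with a band in the cap's colour. Origin: centre of its underside, z up.
- bottle_green: Wash bottle that stays: round brown glass bottle with a green cap, loose, upright among the fresh ones. Height 112 mm: body 56 mm in diameter up to 70 mm, shoulder narrowing to a 32 mm neck, ribbed cap 42 mm in diameter from 88 mm to the top. White label with a band in the cap's colour. Origin: centre of its underside, z up.
- empty_1: Empty: round clear glass bottle with a white cap, about 0.14 kg, loose; the two are alike, each starts upright in one of the coloured trays. Height 112 mm: body 56 mm in diameter up to 70 mm, shoulder narrowing to a 32 mm neck, ribbed cap 42 mm in diameter from 88 mm to the top. White label with a band in the cap's colour. Origin: centre of its underside, z up.
- empty_2: Empty: round clear glass bottle with a white cap, about 0.14 kg, loose; the two are alike, each starts upright in one of the coloured trays. Height 112 mm: body 56 mm in diameter up to 70 mm, shoulder narrowing to a 32 mm neck, ribbed cap 42 mm in diameter from 88 mm to the top. White label with a band in the cap's colour. Origin: centre of its underside, z up.
- tray_red: Solvent tray of the red line: square red plastic spill tray, 86 mm outside, 78 mm inside, 16 mm high, floor 4 mm thick, fixed. Origin: centre of its underside, z up, x and y along its sides. One of three in a row beyond the brown bottles, colours in any order; starts empty or with one empty bottle in it.
- tray_blue: Solvent tray of the blue line: square blue plastic spill tray, 86 mm outside, 78 mm inside, 16 mm high, floor 4 mm thick, fixed. Origin: centre of its underside, z up, x and y along its sides. One of three in a row beyond the brown bottles, colours in any order; starts empty or with one empty bottle in it.
- tray_yellow: Solvent tray of the yellow line: square yellow plastic spill tray, 86 mm outside, 78 mm inside, 16 mm high, floor 4 mm thick, fixed. Origin: centre of its underside, z up, x and y along its sides. One of three in a row beyond the brown bottles, colours in any order; starts empty or with one empty bottle in it.
- crate: Grey plastic empties crate, open top, fixed: 254 mm long (its x) by 88 mm wide (its y), 55 mm high, walls and floor 5 mm. Cross walls make 3 cells, 78 x 78 mm inside, centred at x = -83, 0, +83 mm, y = 0. The cell at +83 mm (far from the robot) already holds a black-capped clear bottle 112 mm high; the others are free. Origin: centre of its underside, z up.

How it is judged (in metres and radians):
At the end, for the whole second after the job is handed in: Red, blue and yellow bottle each in the tray of its colour, the two white-capped empties one in each free cell of the crate; all flat on the floor there (within 5 mm), upright within 0.1 rad, let go, at rest. The green-capped bottle is upright, within 3 cm of its start (horizontal distance between bottle_red and tray_red below 0.018 m and z of bottle_red in the frame of tray_red below 0.009 m and angle between each of bottle_red, bottle_blue, bottle_yellow, empty_1, empty_2, bottle_green's own z axis and vertical below 0.1 rad and linear speed of each of bottle_red, bottle_blue, bottle_yellow, empty_1, empty_2 below 0.02 m/s and horizontal distance between bottle_blue and tray_blue below 0.018 m and z of bottle_blue in the frame of tray_blue below 0.009 m and horizontal distance between bottle_yellow and tray_yellow below 0.018 m and z of bottle_yellow in the frame of tray_yellow below 0.009 m and x of empty_1 in the frame of crate between -0.099 and 0.057 m and y of empty_1 in the frame of crate between -0.016 and 0.016 m and z of each of empty_1, empty_2 in the frame of crate below 0.01 m and x of empty_2 in the frame of crate between -0.099 and 0.057 m and y of empty_2 in the frame of crate between -0.016 and 0.016 m and distance of bottle_green from where it was at the start of the episode below 0.03 m); the robot touches nothing.
It fails at once if the green-capped bottle is moved from its place (more than 3 cm) or tipped (distance of bottle_green from where it was at the start of the episode above 0.03 m or angle between bottle_green's own z axis and vertical above 0.3 rad).
It fails at once if a bottle is knocked over (tilted more than 0.8 rad) (angle between any of bottle_red, bottle_blue, bottle_yellow, empty_1, empty_2's own z axis and vertical above 0.8 rad).
It fails at once if a bottle is dropped into its tray or into the crate (it comes down faster than 0.55 m/s just above the floor, as after a free fall of about 2 cm) ((linear speed of bottle_red above 0.55 m/s and horizontal distance between bottle_red and tray_red below 0.02 m and z of bottle_red in the frame of tray_red below 0.03 m) or (linear speed of bottle_blue above 0.55 m/s and horizontal distance between bottle_blue and tray_blue below 0.02 m and z of bottle_blue in the frame of tray_blue below 0.03 m) or (linear speed of bottle_yellow above 0.55 m/s and horizontal distance between bottle_yellow and tray_yellow below 0.02 m and z of bottle_yellow in the frame of tray_yellow below 0.03 m) or (linear speed of empty_1 above 0.55 m/s and z of empty_1 in the frame of crate below 0.04 m and y of empty_1 in the frame of crate between -0.02 and 0.02 m and x of empty_1 in the frame of crate between -0.1 and 0.1 m) or (linear speed of empty_2 above 0.55 m/s and z of empty_2 in the frame of crate below 0.04 m and y of empty_2 in the frame of crate between -0.02 and 0.02 m and x of empty_2 in the frame of crate between -0.1 and 0.1 m)).
It also fails if it takes over 120 s, if anything falls off the work surface, if the arm or the gripper's body presses on something with over 40 N, if the wrist force passes 120 N, or if a joint passes its speed limit or range.

### The arm

A 6-joint arm with a two-finger parallel gripper is mounted at the origin on the work surface. World frame = base frame: x ahead of the robot, y to its left, z up, the work surface at z = 0. Lengths are in mm, angles in rad, forces in N, time in s.
With the tool pointing down it reaches from about 275 to 750 mm from the base axis. Payload 10.2 kg.
Tool frame: the origin (TCP) lies between the finger pads; the fingertips stand ctrl.tips_ahead ahead of it and the grasp point (between the pads) lies 8 mm behind it (ctrl.tips_ahead is the distance from the TCP to the fingertips, in mm); z points along the fingers, y is the direction in which the jaws open and shut (so a half turn about z gives the same grasp; the last joint's range is limited). The gripper opens to 85 mm and grips with 20 to 120 N. Pads are 22 mm wide; open, the fingers measure 114 mm over their backs; the gripper's body (76 mm by 85 mm) begins 54 mm behind the grasp point. The pads swing forward as they close: fully open they stand 13 mm farther back than shut.
Start: joints at [0.957, 0.313, 1.498, -0, 1.331, -0.223], TCP at [200, 485.418, 211.594] pointing down, gripper open.
Joint ranges: [-2.94, 2.94], [-0.97, 2.17], [0.19, 2.56], [-1.23, 4.37], [0.02, 3.11], [-2.88, 2.88]. Speed limits (rad/s): [2.39, 2.39, 3.01, 3.14, 3.14, 3.14].

### API

Orientations are given as a unit quaternion [w, x, y, z].
In Python, from rig import ctrl gives the robot as it stands. The module is installed in compiled form; this text tells all that it offers.
- The arm moves only by the tool move_arm, never from a script. Its argument "motion" is a list of rows, each an object with "offset": the shift along the tool's x, y, z in m, a list of three; "angular": the turn, a rotation vector about the tool's x, y, z in degrees, a list of three; "jaw": the finger opening in m, from 0 to 0.0854. In form: [{"offset": [tx, ty, tz], "angular": [ax, ay, az], "jaw": jaw}, ...]. A call has 1 to 5 rows; each row is the pose to reach, as a shift and turn from the pose commanded when the call began, along the tool's axes at that moment; what a row does not reach only later rows make up. A row lasts 1/8 s, in which the tool goes at most 62.5 mm and 10.7 degrees, less where a joint would pass 70% of its speed; a pose out of reach is approached as far as the arm can. A call with a gripper value outside its range is refused whole. The fingers move at their own pace and stop on an object; "squeeze" is the grip in N (left out, the last holds). Time passes only in rows, so rows that repeat a pose let the fingers close. It gives the time, the measured TCP pose, the force and the opening at its end, in the units of the state.
- ctrl.sense(): the state, without advancing time (a new reading comes with each control period).
- ctrl.capture(name): name is "side" or "top" or "wrist"; returns a dict with "img" (480x640x3 uint8, red, green, blue), "intrinsics" (3x3 intrinsics, pixels), "rvec" (rotation vector, rad) and "tvec" (3), from world to camera coordinates, as OpenCV has them. Camera axes: x right, y down, z forward; pixel columns grow to the right and rows downward; lengths in mm; the calibration is good to about 2 mm. A picture is of the moment at which its call begins. There is no depth.
- ctrl.finish_job(): hands the job in, once; it reports no verdict.
The state is a dict: "time_s": time; "joints": joint angles; "dq": joint speeds; "tau": joint torques, N m; "eef_pos": TCP position; "ee_rot": TCP orientation; "force": force on the tool from outside, world axes, zero at the start; "wrist_torque": the same for the moment, N m; "grip_width": opening from 0.0 (shut) to 1.0 (fully open).
Only numpy, scipy, OpenCV 4.12 (cv2) and the standard library are available. Lean on these libraries where they do the work, as an engineer would, in place of code of your own. Each camera call takes 0.05 s, during which the arm holds its last target. There are 200 camera calls.

## Working session

There is one attempt and no reset: what is moved stays moved. The work goes in short steps, Python scripts to look and compute and a tool call to move; the robot and the scene stay as the last step left them, time stands still between calls to the robot, and variables do not carry over. Pictures are saved under pics/ and viewed, about 12 in all and at most 16, crops included, and the job is handed in when it is done.

Besides the shell and the picture viewer there is one more tool, called after "Emit:" as name([rows], argument=value, ...), one row to a line, values as JSON. move_arm: Moves the arm, as the interface text tells. Its arguments: {"type":"object","properties":{"motion":{"type":"array","items":{"type":"object","properties":{"offset":{"type":"array","items":{"type":"number"}},"angular":{"type":"array","items":{"type":"number"}},"jaw":{"type":"number"}}}},"squeeze":{"type":"number"}},"required":["motion"]}

```bash
mkdir -p pics; python3 - <<'E'
from rig import ctrl
import cv2
s=ctrl.sense(); print({k:s[k] for k in('time_s','eef_pos','ee_rot','grip_width')},ctrl.tips_ahead)
for n in('top','side'):
    c=ctrl.capture(n); cv2.imwrite(f'pics/{n}0.png',c['img'][:,:,::-1]); print(n,c['intrinsics'],c['rvec'],c['tvec'])
E
```

```text
{'time_s': 0.0, 'eef_pos': array([199.83815434, 485.17280466, 211.02761497]), 'ee_rot': array([-2.62894881e-04,  1.94162333e-01,  9.80969196e-01, -5.96941351e-04]), 'grip_width': 1.001799743267076} 11.0
top [[578.40173954   0.         317.42297148]
 [  0.         578.40173954 230.64176526]
 [  0.           0.           1.        ]] [ 2.18796703 -2.18010678  0.0908232 ] [  26.02559033  533.28746105 1182.86911409]
side [[542.45378948   0.         319.49529088]
 [  0.         542.45378948 248.22703906]
 [  0.           0.           1.        ]] [ 2.25709684 -0.38148471  0.15986127] [-475.92065462  159.13218648  888.68671106]
```

View pics/top0.png

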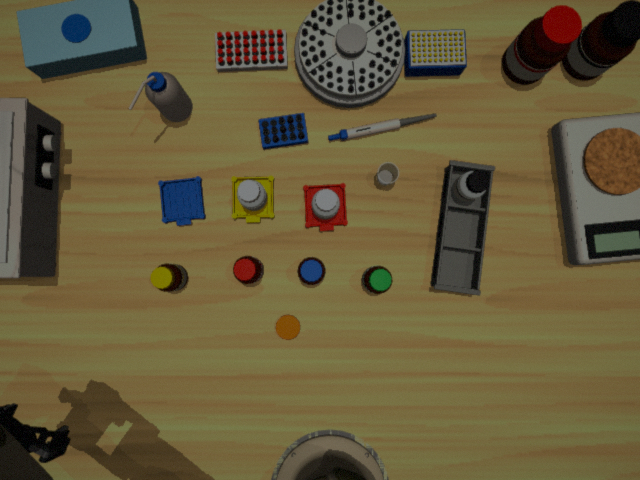

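View pics/side0.png

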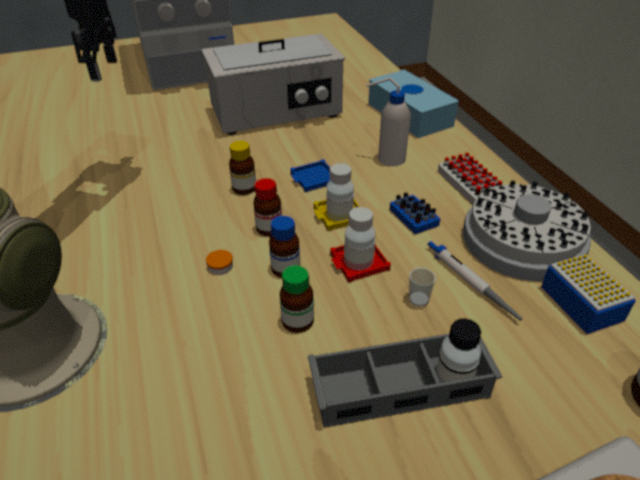

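The top view shows caps at yellow (165,278), red (246,270), blue (311,270) and green (380,280). The white caps are at (250,193) and (325,205). The trays are at blue (182,200), yellow (253,198) and red (325,206), and the crate is at about (463,228). The side view agrees.

```bash
cat > h.py <<'E'
import cv2, numpy as np
from scipy.spatial.transform import Rotation as R
from rig import ctrl
def ray(c,uv,z):
    Rm=cv2.Rodrigues(c['rvec'])[0]; o=-Rm.T@np.ravel(c['tvec'])
    d=(Rm.T@np.linalg.inv(c['intrinsics'])@np.c_[np.atleast_2d(uv),np.ones(len(np.atleast_2d(uv)))].T).T
    return o+d*((z-o[2])/d[:,2])[:,None]
def proj(c,p): return cv2.projectPoints(np.float64(p).reshape(-1,1,3),np.float64(c['rvec']),np.float64(c['tvec']),c['intrinsics'],None)[0][:,0]
def mask(img,col):
    H,S,V=[a.astype(int) for a in cv2.split(cv2.cvtColor(img,cv2.COLOR_RGB2HSV))]
    m={'red':((H<8)|(H>172))&(S>170)&(V>70),'blue':(abs(H-110)<12)&(S>140)&(V>50),'yellow':(abs(H-28)<6)&(S>200)&(V>90),
       'green':(abs(H-65)<20)&(S>120)&(V>50),'white':(S<45)&(V>110),'grey':(S<60)&(V>25)&(V<110)}[col]
    return m.astype(np.uint8)
def blobs(img,col,win,amin=30):
    x0,y0,x1,y1=win; m=np.zeros(img.shape[:2],np.uint8); m[y0:y1,x0:x1]=mask(img,col)[y0:y1,x0:x1]
    cs=cv2.findContours(m,cv2.RETR_EXTERNAL,cv2.CHAIN_APPROX_NONE)[0]
    return m,sorted([c for c in cs if cv2.contourArea(c)>amin],key=cv2.contourArea,reverse=True)
E
python3 - <<'E'
from h import *
c=ctrl.capture('top');im=c['img'];s=ctrl.capture('side')
np.set_printoptions(precision=1,suppress=True)
for n,col,w in[('yel','yellow',(140,255,195,300)),('red','red',(225,250,270,295)),('blu','blue',(290,250,335,295)),('grn','green',(360,260,400,300)),('w1','white',(235,175,270,212)),('w2','white',(308,185,345,221))]:
    m,b=blobs(im,col,w); (x,y),r=cv2.minEnclosingCircle(b[0]); p=ray(c,(x,y),112)[0]
    print(n,(round(x),round(y)),r,cv2.contourArea(b[0]),p,'diam',2*r*np.linalg.norm(ray(c,(x+1,y),112)[0]-p), 'side',proj(s,p)[0])
for n,w in[('blue',(150,170,212,218)),('yellow',(225,170,280,214)),('red',(298,175,352,223))]:
    m,b=blobs(im,n,w); pts=np.vstack(b)[:,0]; P=ray(c,pts,16)[:,:2]
    r=cv2.minAreaRect(np.float32(P)); print(n,r)
m,b=blobs(im,'grey',(425,150,500,300)); P=ray(c,b[0][:,0],55)[:,:2]; r=cv2.minAreaRect(np.float32(P)); print('crate',r,cv2.boxPoints(r))
z=cv2.resize(im[150:310,140:500],None,fx=2.2,fy=2.2,interpolation=cv2.INTER_CUBIC); z=cv2.convertScaleAbs(z,alpha=1.6); cv2.imwrite('pics/z0.png',z[:,:,::-1])
E
```

```text
yel (161, 277) 10.844037055969238 327.0 [435.7 327.5 112. ] diam 41.321903941137386 side [239.1 143.4]
red (244, 269) 11.180439949035645 350.5 [452.  168.5 112. ] diam 42.71528114098228 side [265.4 181.4]
blu (311, 270) 11.13396167755127 345.5 [449.9  40.6 112. ] diam 42.58164251881543 side [282.6 220.1]
grn (380, 280) 11.19130802154541 355.0 [432.8 -91.7 112. ] diam 42.80154568779267 side [295.4 271.1]
w1 (247, 189) 11.122589111328125 312.0 [606.2 164.  112. ] diam 42.95811101965055 side [341.2 167.8]
w2 (326, 199) 10.863801956176758 321.0 [587.4  11.4 112. ] diam 41.96223956545697 side [361.6 213.6]
blue ((599.060546875, 313.1727600097656), (85.75261688232422, 87.39476776123047), 6.669621467590332)
yellow ((609.1919555664062, 165.5286865234375), (78.26666259765625, 88.64452362060547), 0.24669696390628815)
red ((590.6768188476562, 12.49527359008789), (82.80274963378906, 88.07762908935547), 3.365082025527954)
crate ((539.5961303710938, -268.65631103515625), (92.54463195800781, 263.9728698730469), 82.13020324707031) [[ 402.5 -296.4]
 [ 664.  -332.6]
 [ 676.7 -240.9]
 [ 415.2 -204.7]]
```

View pics/z0.png

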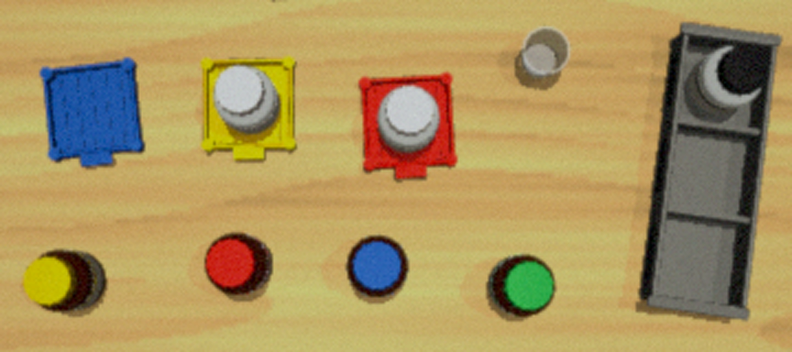

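The crop shows the tray corners and the rim of the crate clearly. Next I'll place the crate and trays from those corners and start moving.

```bash
python3 - <<'E'
from h import *
np.set_printoptions(precision=1,suppress=True)
c=ctrl.capture('top');s=ctrl.capture('side')
def f(q,z):
    return ray(c,np.float64(q)/2.2+[140,150],z)
for n,q,z in[('blue',[(42,68),(133,60),(143,152),(50,162)],16),('yel',[(203,58),(295,59),(295,152),(203,153)],16),('red',[(361,76),(449,73),(456,166),(364,171)],16),('crate',[(684,25),(780,40),(748,318),(650,304)],55)]:
    P=f(q,z); print(n,P[:,:2].tolist().__repr__()[:0],P.mean(0),'sides',np.linalg.norm(P-np.roll(P,-1,0),axis=1),'yaw',np.degrees(np.arctan2(*(P[0]+P[1]-P[2]-P[3])[[1,0]])),'side',proj(s,P).round(0).tolist())
E
```

```text
blue  [596.5 312.3  16. ] sides [87.  89.  88.6 90.6] yaw 6.712861854267605 side [[324.0, 158.0], [340.0, 176.0], [304.0, 186.0], [288.0, 167.0]]
yel  [601.9 162.9  16. ] sides [87.9 89.3 87.4 91.2] yaw 0.6918276860443184 side [[351.0, 192.0], [367.0, 215.0], [326.0, 224.0], [312.0, 200.0]]
red  [587.2  11.7  16. ] sides [84.2 89.5 87.6 91.1] yaw 3.162074277145165 side [[371.0, 235.0], [391.0, 262.0], [347.0, 275.0], [328.0, 246.0]]
crate  [ 538.  -271.3   55. ] sides [ 90.1 259.   90.2 260.3] yaw -7.6727616451864264 side [[475.0, 326.0], [499.0, 373.0], [321.0, 406.0], [309.0, 353.0]]
```

Emit:
move_arm([
  {"offset": [-0.498,-0.142,0],"angular": [0,0,-22.4],"jaw": 0.085},
  {"offset": [-0.498,-0.142,0],"angular": [0,0,-22.4],"jaw": 0.085},
  {"offset": [-0.498,-0.142,0],"angular": [0,0,-22.4],"jaw": 0.085},
  {"offset": [-0.498,-0.142,0],"angular": [0,0,-22.4],"jaw": 0.085},
  {"offset": [-0.498,-0.142,0],"angular": [0,0,-22.4],"jaw": 0.085},
])

```text
time_s: 0.92
eef_pos: [435.3, 299.7, 211.7]
ee_rot: [0.0, -0.0, 1.0, 0.0]
force: [1.0, 0.5, 0.5]
grip_width: 0.996
```

Emit:
move_arm([
  {"offset": [-0.169,-0.136,0.0],"angular": [0,0,0],"jaw": 0.085},
  {"offset": [-0.169,-0.136,0.0],"angular": [0,0,0],"jaw": 0.085},
  {"offset": [-0.169,-0.136,0.0],"angular": [0,0,0],"jaw": 0.085},
  {"offset": [-0.169,-0.136,0.0],"angular": [0,0,0],"jaw": 0.085},
  {"offset": [-0.169,-0.136,0.0],"angular": [0,0,0],"jaw": 0.085},
])

```text
time_s: 1.55
eef_pos: [603.8, 163.7, 210.7]
ee_rot: [-0.001, 0.001, 1.0, -0.0]
force: [0.6, 0.2, 0.2]
grip_width: 0.991
```

```bash
python3 - <<'E'
from h import *
np.set_printoptions(precision=1,suppress=True)
c=ctrl.capture('wrist');im=c['img'];cv2.imwrite('pics/w1.png',im[:,:,::-1])
print(ctrl.sense()['eef_pos'],proj(c,[[604,164,112],[604,164,4],[602,163,16]]))
E
```

```text
[602.9 164.9 211.1] [[318.4 238.6]
 [318.7 214.6]
 [317.8 214.8]]
```

View pics/w1.png

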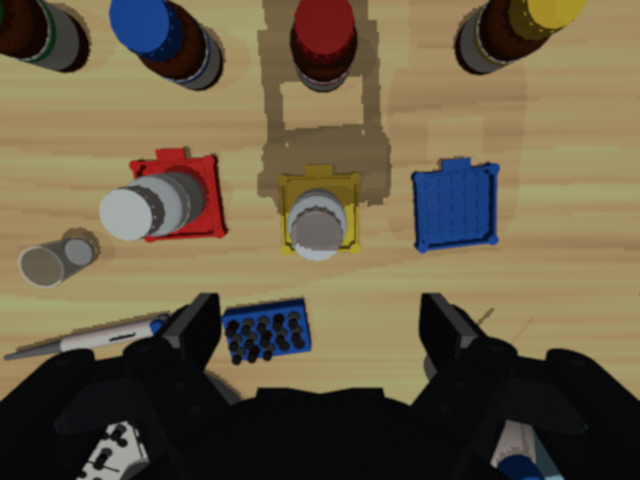

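The wrist view shows the empty's cap centred near (318,233) and its tray centred near (319,213). The red and blue trays are also in view, at about (180,197) and (456,207). I'll cross-check positions with these pixels.

```bash
python3 - <<'E'
from h import *
np.set_printoptions(precision=1,suppress=True)
c=ctrl.capture('wrist');im=c['img']
for n,w in[('blue',(400,165,510,255)),('yellow',(270,160,370,262)),('red',(125,150,235,245))]:
    m,b=blobs(im,n,w,10); m=cv2.morphologyEx(m,cv2.MORPH_CLOSE,np.ones((5,5)))
    P=ray(c,np.argwhere(m)[:,::-1].astype(float),16)[:,:2]; r=cv2.minAreaRect(np.float32(P)); print(n,r)
print(ray(c,[(318,232),(154,213)],112), ray(c,[(325,23)],112))
m,b=blobs(im,'white',(90,170,190,250)); print([ (cv2.minEnclosingCircle(x),cv2.contourArea(x)) for x in b[:2]])
q={'blue':[(413,172),(497,164),(498,243),(421,251)],'yel':[(279,172),(360,172),(360,252),(281,255)],'red':[(132,160),(216,155),(226,236),(145,241)]}
for k in q: P=ray(c,q[k],16); print(k,P.mean(0),np.linalg.norm(P-np.roll(P,-1,0),axis=1))
z=cv2.convertScaleAbs(cv2.resize(im[140:280,80:520],None,fx=1.8,fy=1.8),alpha=1.5); cv2.imwrite('pics/w1z.png',z[:,:,::-1])
E
```

```text
blue ((593.1264038085938, 312.21270751953125), (93.13984680175781, 88.69510650634766), 6.814286708831787)
yellow ((601.0147705078125, 165.0187530517578), (83.2479248046875, 72.1241226196289), 83.59002685546875)
red ((580.9986572265625, 13.373298645019531), (97.34297180175781, 89.88581085205078), 3.597395658493042)
[[597.7 165.  112. ]
 [582.1  34.7 112. ]] [[449.4 170.2 112. ]]
[(((124.23204040527344, 216.22406005859375), 28.746925354003906), 2053.0), (((151.1923065185547, 206.1923065185547), 32.28603744506836), 1050.5)]
blue [594.7 315.4  16. ] [87.7 86.7 85.6 88.1]
yel [600.4 166.7  16. ] [85.3 88.  88.8 91.5]
red [584.2  16.   16. ] [88.2 86.9 90.7 87.5]
```

View pics/w1z.png

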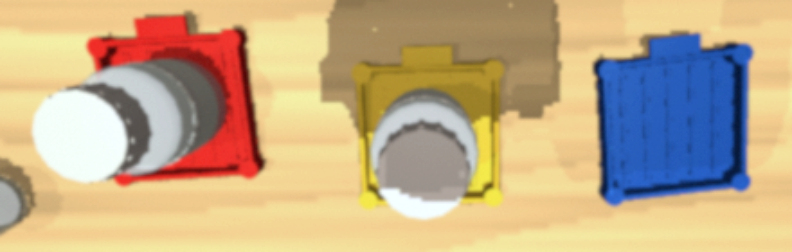

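Emit:
move_arm([
  {"offset": [0.001,0,0.05],"angular": [0,0,0],"jaw": 0.085},
  {"offset": [0.001,0,0.09],"angular": [0,0,0],"jaw": 0.085},
  {"offset": [0.001,0,0.113],"angular": [0,0,0],"jaw": 0.085},
  {"offset": [0.001,0,0.113],"angular": [0,0,0],"jaw": 0.07},
], squeeze=30)

```text
time_s: 2.15
eef_pos: [600.4, 166.2, 97.6]
ee_rot: [-0.002, -0.001, 1.0, -0.0]
force: [-0.3, 0.2, 0.8]
grip_width: 0.826
```

Emit:
move_arm([
  {"offset": [0,0,0],"angular": [0,0,0],"jaw": 0.055},
  {"offset": [0,0,0],"angular": [0,0,0],"jaw": 0.045},
  {"offset": [0,0,0],"angular": [0,0,0],"jaw": 0.035},
  {"offset": [0,0,0],"angular": [0,0,0],"jaw": 0.03},
  {"offset": [0,0,0],"angular": [0,0,0],"jaw": 0.03},
], squeeze=30)

```text
time_s: 2.78
eef_pos: [602.0, 165.2, 98.7]
ee_rot: [0.0, -0.0, 1.0, 0.0]
force: [1.0, -0.3, -0.2]
grip_width: 0.351
```

```bash
python3 - <<'E'
from h import *
a=ctrl.capture('side')['img'][130:260,280:430];b=ctrl.capture('wrist')['img']
z=cv2.convertScaleAbs(np.hstack([cv2.resize(a,(400,347)),cv2.resize(b,(400,347))]),alpha=1.5); cv2.imwrite('pics/g1.png',z[:,:,::-1])
E
```

```text
(no output)
```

View pics/g1.png

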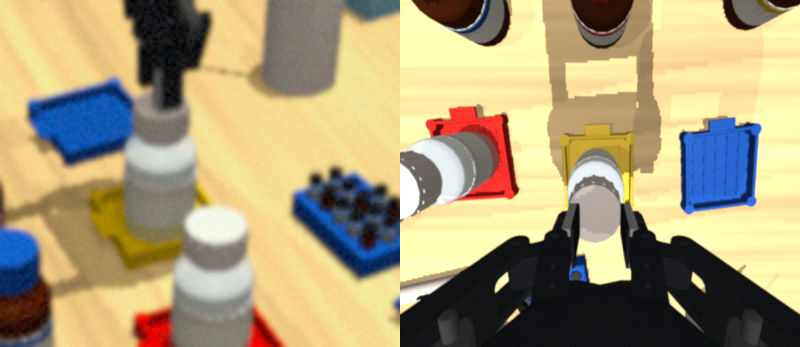

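The bottle is still upright, with the cap near wrist px (312,288). The pads lie toward the lower (+x) side of the cap, and the opening is 30 mm, which is less than the cap's 42 mm. I'll check the offset.

```bash
python3 - <<'E'
from h import *
np.set_printoptions(precision=1,suppress=True)
c=ctrl.capture('wrist');s=ctrl.sense();print(s['eef_pos'],s['grip_width'],s['force'])
T=ctrl.capture('top');x,y,w,h=230,170,50,50
m,b=blobs(c['img'],'white',(200,150,420,400)); print([(cv2.boundingRect(k),cv2.contourArea(k)) for k in b[:4]])
print(ray(c,[(312,288)],116),ray(c,[(312,288)],112)); e=s['eef_pos']; print(proj(c,[e,e+[0,0,8],[602,165,116],[602,165,16]]))
z=cv2.resize(c['img'][160:400,180:460],None,fx=2.5,fy=2.5); cv2.imwrite('pics/g2.png',cv2.convertScaleAbs(z,alpha=1.6)[:,:,::-1])
E
```

```text
[602.  165.1  98.6] 0.3500077807139026 [ 0.7 -0.1 -0.2]
[((273, 256, 79, 79), 4296.0), ((267, 222, 91, 59), 1962.5)]
[[596.1 162.9 116. ]] [[597.8 162.8 112. ]]
[[317.  285.2]
 [316.9 291.4]
 [316.4 299.6]
 [317.7 243.5]]
```

View pics/g2.png

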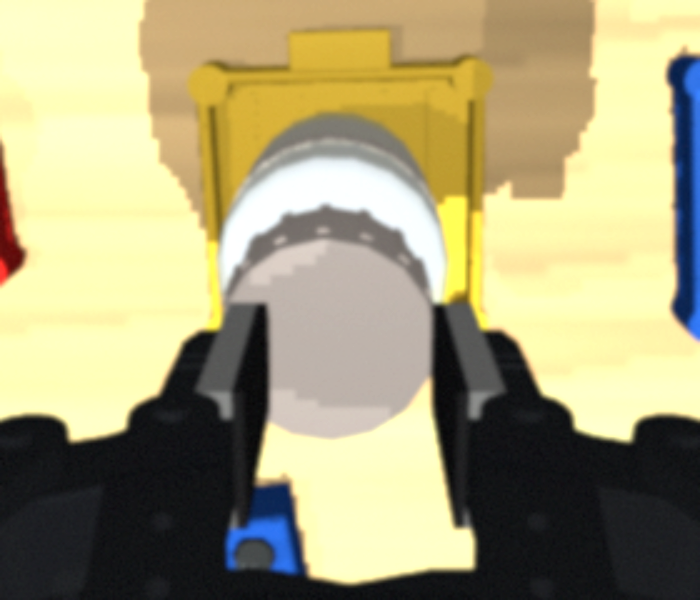

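```bash
python3 - <<'E'
from h import *
np.set_printoptions(precision=1,suppress=True)
c=ctrl.capture('wrist');s=ctrl.capture('side')
for z in(87,100,110,118,125): print(z,(proj(c,[[591,150,z],[591,180,z],[613,150,z]])-[180,160])*2.5, (proj(s,[[602,150,z]])-[280,130])*2.667)
R_=cv2.Rodrigues(c['rvec'])[0]; print('cam',-R_.T@c['tvec'], 'cap in side', (proj(s,[[602,165,116],[602,165,92]])-[280,130])*2.667)
E
```

```text
87 [[273.8 246.3]
 [410.5 246.3]
 [276.1 338.9]] [[164.2 139.9]]
100 [[268.2 265.9]
 [415.1 265.9]
 [270.9 364.5]] [[164.4 125.2]]
110 [[263.3 283.1]
 [419.1 283.1]
 [266.3 386.8]] [[164.7 113.8]]
118 [[259.  298.4]
 [422.6 298.4]
 [262.3 406.7]] [[164.8 104.6]]
125 [[254.8 313.2]
 [426.  313.2]
 [258.4 425.7]] [[165.   96.5]]
cam [534.8 166.5 260.5] cap in side [[157.7  96.6]
 [157.2 123.8]]
```

The geometry puts the fingertips near z≈118, just above the cap, with the fingers closed to the commanded 30 mm and no contact. So the tips sit about 20 mm behind the reported TCP. I'll open, go 24 mm lower and close again, which still leaves the gripper body clear.

Emit:
move_arm([
  {"offset": [0.002,-0.001,0],"angular": [0,0,0],"jaw": 0.07},
  {"offset": [0.002,-0.001,0],"angular": [0,0,0],"jaw": 0.07},
  {"offset": [0.002,-0.001,0],"angular": [0,0,0],"jaw": 0.07},
  {"offset": [0.002,-0.001,0.012],"angular": [0,0,0],"jaw": 0.07},
  {"offset": [0.002,-0.001,0.024],"angular": [0,0,0],"jaw": 0.07},
])

```text
time_s: 3.7
eef_pos: [599.7, 164.2, 73.4]
ee_rot: [-0.0, -0.0, 1.0, -0.0]
force: [0.0, -0.8, -0.3]
grip_width: 0.815
```

Emit:
move_arm([
  {"offset": [0,0,0],"angular": [0,0,0],"jaw": 0.055},
  {"offset": [0,0,0],"angular": [0,0,0],"jaw": 0.045},
  {"offset": [0,0,0],"angular": [0,0,0],"jaw": 0.035},
  {"offset": [0,0,0],"angular": [0,0,0],"jaw": 0.03},
  {"offset": [0,0,0],"angular": [0,0,0],"jaw": 0.03},
], squeeze=30)

```text
time_s: 4.32
eef_pos: [600.2, 164.1, 75.0]
ee_rot: [0.0, -0.0, 1.0, -0.0]
force: [-0.3, -0.4, 2.2]
grip_width: 0.48
```

```bash
python3 - <<'E'
from h import *
print({k:v for k,v in ctrl.sense().items() if k in('grip_width','force','eef_pos')})
a=ctrl.capture('side')['img'][130:260,280:430];b=ctrl.capture('wrist')['img'][160:400,180:460]
z=cv2.convertScaleAbs(np.hstack([cv2.resize(a,(400,347)),cv2.resize(b,(400,347))]),alpha=1.5); cv2.imwrite('pics/g3.png',z[:,:,::-1])
E
```

```text
{'eef_pos': array([600.15071035, 164.12077226,  74.95779463]), 'force': array([-0.25324859, -0.40555157,  2.22608201]), 'grip_width': 0.48048133642458907}
```

View pics/g3.png

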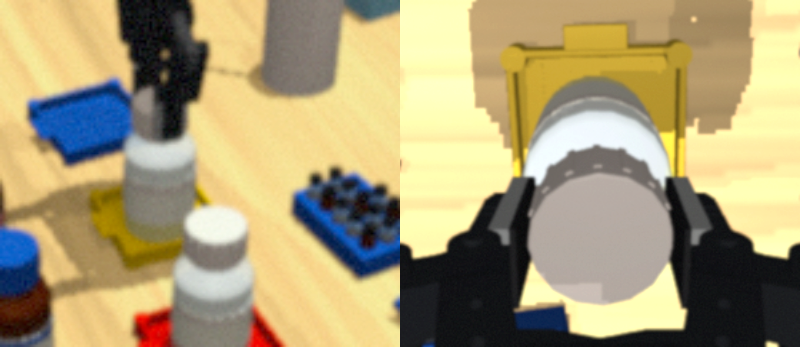

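The opening is now 41 mm, so the cap is held with both pads beside it and the bottle is upright. Next: lift, carry to the middle crate cell, then look.

Emit:
move_arm([
  {"offset": [0,0,-0.03],"angular": [0,0,0],"jaw": 0.03},
  {"offset": [0,0,-0.08],"angular": [0,0,0],"jaw": 0.03},
  {"offset": [0,0,-0.13],"angular": [0,0,0],"jaw": 0.03},
  {"offset": [0.005,-0.04,-0.137],"angular": [0,0,0],"jaw": 0.03},
  {"offset": [0.012,-0.095,-0.137],"angular": [0,0,0],"jaw": 0.03},
])

```text
time_s: 5.05
eef_pos: [587.8, 69.1, 212.0]
ee_rot: [0.001, -0.001, 1.0, 0.0]
force: [0.1, -0.9, -2.8]
grip_width: 0.476
```

Emit:
move_arm([
  {"offset": [0.01,-0.06,0],"angular": [0,0,0],"jaw": 0.03},
  {"offset": [0.02,-0.12,0],"angular": [0,0,0],"jaw": 0.03},
  {"offset": [0.03,-0.18,0],"angular": [0,0,0],"jaw": 0.03},
  {"offset": [0.04,-0.24,0],"angular": [0,0,0],"jaw": 0.03},
  {"offset": [0.05,-0.3,0],"angular": [0,0,0],"jaw": 0.03},
])

```text
time_s: 5.68
eef_pos: [537.3, -232.4, 211.3]
ee_rot: [-0.0, -0.0, 1.0, 0.0]
force: [1.3, 0.1, -1.5]
grip_width: 0.481
```

Emit:
move_arm([
  {"offset": [0,-0.025,0],"angular": [0,0,0],"jaw": 0.03},
  {"offset": [0,-0.04,0],"angular": [0,0,0],"jaw": 0.03},
  {"offset": [0,-0.04,0],"angular": [0,0,0],"jaw": 0.03},
])

```text
time_s: 6.05
eef_pos: [538.3, -270.4, 211.3]
ee_rot: [-0.0, -0.0, 1.0, 0.0]
force: [0.2, 1.3, -1.0]
grip_width: 0.483
```

```bash
python3 - <<'E'
from h import *
c=ctrl.capture('wrist');s=ctrl.capture('side');print(ctrl.sense()['eef_pos'],ctrl.sense()['grip_width'])
u=np.array([.991,-.134]);v=np.array([.134,.991])
P=[[*(np.array([538,-271])+a*u+b*v),55] for a,b in[(-127,44),(-127,-44),(127,-44),(127,44),(-41.5,0),(41.5,0)]]
for k,n in((c,'w'),(s,'s')):
    i=cv2.convertScaleAbs(k['img'],alpha=1.4)
    for p in proj(k,P): cv2.drawMarker(i,tuple(int(t) for t in p),(255,0,255),0,12)
    k['i']=i
z=np.hstack([cv2.resize(c['i'],(480,360)),cv2.resize(s['i'][200:440,240:520],(320,274))[:,:].copy() if 0 else cv2.copyMakeBorder(cv2.resize(s['i'][180:440,270:520],(320,333)),0,27,0,0,0)])
cv2.imwrite('pics/c1.png',z[:,:,::-1])
E
```

```text
[ 538.42087791 -269.40636638  211.56068209] 0.4780832862139918
```

View pics/c1.png

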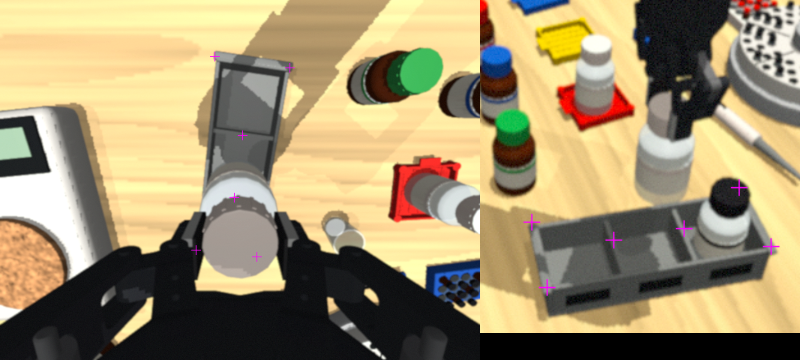

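The crate markers agree with its rim to about 4 mm, and the held bottle hangs upright over the middle cell. Next I'll lower, release and rise.

Emit:
move_arm([
  {"offset": [0.001,-0.001,0.05],"angular": [0,0,0],"jaw": 0.03},
  {"offset": [0.001,-0.001,0.09],"angular": [0,0,0],"jaw": 0.03},
  {"offset": [0.001,-0.001,0.115],"angular": [0,0,0],"jaw": 0.03},
  {"offset": [0.001,-0.001,0.128],"angular": [0,0,0],"jaw": 0.03},
  {"offset": [0.001,-0.001,0.135],"angular": [0,0,0],"jaw": 0.03},
])

```text
time_s: 6.78
eef_pos: [537.4, -271.3, 76.7]
ee_rot: [0.0, -0.001, 1.0, -0.0]
force: [0.1, -0.5, -1.6]
grip_width: 0.479
```

Emit:
move_arm([
  {"offset": [0,0,0.0],"angular": [0,0,0],"jaw": 0.03},
  {"offset": [0,0,0.0],"angular": [0,0,0],"jaw": 0.045},
  {"offset": [0,0,0],"angular": [0,0,0],"jaw": 0.055},
  {"offset": [0,0,0],"angular": [0,0,0],"jaw": 0.07},
  {"offset": [0,0,0],"angular": [0,0,0],"jaw": 0.07},
])

```text
time_s: 7.4
eef_pos: [537.1, -271.9, 76.8]
ee_rot: [0.0, -0.0, 1.0, -0.0]
force: [0.6, -0.1, -0.5]
grip_width: 0.819
```

Emit:
move_arm([
  {"offset": [0,0,-0.03],"angular": [0,0,0],"jaw": 0.07},
  {"offset": [0,0,-0.07],"angular": [0,0,0],"jaw": 0.08},
  {"offset": [0,0.0,-0.1],"angular": [0,0,0],"jaw": 0.08},
])

```text
time_s: 7.78
eef_pos: [537.2, -271.9, 178.4]
ee_rot: [0.001, -0.0, 1.0, -0.0]
force: [0.6, -0.3, 0.1]
grip_width: 0.938
```

```bash
python3 - <<'E'
from h import *
c=ctrl.capture('wrist');s=ctrl.capture('side');print(ctrl.sense()['eef_pos'],ctrl.sense()['grip_width'])
z=np.hstack([cv2.resize(c['img'],(480,360)),cv2.copyMakeBorder(cv2.resize(s['img'][180:440,270:520],(320,333)),0,27,0,0,0)])
cv2.imwrite('pics/c2.png',cv2.convertScaleAbs(z,alpha=1.4)[:,:,::-1])
E
```

```text
[ 538.13929175 -272.64632722  180.18568589] 0.9399199049657523
```

View pics/c2.png

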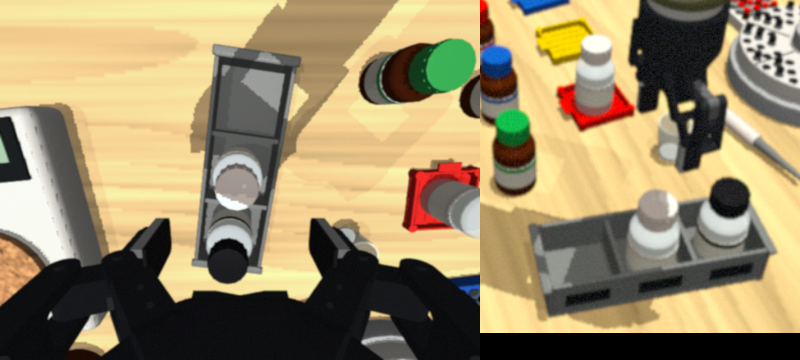

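The first empty stands upright in the middle cell, with its cap at composite px (238,185). Next is the second empty at about (584,12).

Emit:
move_arm([
  {"offset": [-0.009,0.057,0],"angular": [0,0,0],"jaw": 0.075},
  {"offset": [-0.018,0.114,0],"angular": [0,0,0],"jaw": 0.075},
  {"offset": [-0.028,0.171,0],"angular": [0,0,0],"jaw": 0.075},
  {"offset": [-0.038,0.228,0],"angular": [0,0,0],"jaw": 0.075},
  {"offset": [-0.047,0.284,0],"angular": [0,0,0],"jaw": 0.075},
])

```text
time_s: 8.5
eef_pos: [583.7, 14.1, 175.6]
ee_rot: [-0.001, -0.0, 1.0, 0.0]
force: [1.1, -0.6, -0.5]
grip_width: 0.877
```

Emit:
move_arm([
  {"offset": [0,0,0.02],"angular": [0,0,0],"jaw": 0.075},
  {"offset": [0,0,0.06],"angular": [0,0,0],"jaw": 0.075},
  {"offset": [0,0,0.09],"angular": [0,0,0],"jaw": 0.075},
  {"offset": [0,0,0.102],"angular": [0,0,0],"jaw": 0.07},
  {"offset": [0,0,0.102],"angular": [0,0,0],"jaw": 0.06},
])

```text
time_s: 9.12
eef_pos: [583.8, 12.2, 74.2]
ee_rot: [-0.001, -0.0, 1.0, 0.0]
force: [-0.1, -0.3, 0.9]
grip_width: 0.703
```

Emit:
move_arm([
  {"offset": [0,0,0],"angular": [0,0,0],"jaw": 0.05},
  {"offset": [0,0,0],"angular": [0,0,0],"jaw": 0.045},
  {"offset": [0,0,0],"angular": [0,0,0],"jaw": 0.035},
  {"offset": [0,0,0],"angular": [0,0,0],"jaw": 0.03},
  {"offset": [0,0,0],"angular": [0,0,0],"jaw": 0.03},
], squeeze=30)

```text
time_s: 9.75
eef_pos: [584.6, 12.0, 75.7]
ee_rot: [0.001, -0.0, 1.0, -0.0]
force: [0.2, -0.7, 6.0]
grip_width: 0.477
```

```bash
python3 - <<'E'
from h import *
c=ctrl.capture('wrist');s=ctrl.capture('side');S=ctrl.sense();print(S['eef_pos'],S['grip_width'],S['force'])
z=np.hstack([cv2.resize(c['img'],(480,360)),cv2.copyMakeBorder(cv2.resize(s['img'][130:390,270:520],(320,333)),0,27,0,0,0)])
cv2.imwrite('pics/g4.png',cv2.convertScaleAbs(z,alpha=1.4)[:,:,::-1])
E
```

```text
[584.57750912  11.99556762  75.65489349] 0.47856790512439346 [-0.14360846 -0.91128692  5.28502483]
```

View pics/g4.png

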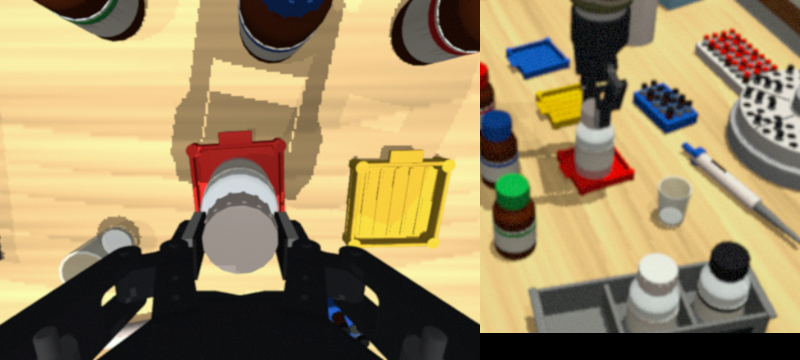

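The second empty is gripped at 41 mm and upright. I'll lift it and carry it to the near cell at about (454,-260).

Emit:
move_arm([
  {"offset": [0,0,-0.03],"angular": [0,0,0],"jaw": 0.03},
  {"offset": [0,0,-0.08],"angular": [0,0,0],"jaw": 0.03},
  {"offset": [0,0,-0.125],"angular": [0,0,0],"jaw": 0.03},
  {"offset": [0.015,-0.03,-0.135],"angular": [0,0,0],"jaw": 0.03},
  {"offset": [0.038,-0.08,-0.135],"angular": [0,0,0],"jaw": 0.03},
])

```text
time_s: 10.48
eef_pos: [545.9, -67.9, 210.4]
ee_rot: [0.001, -0.001, 1.0, -0.0]
force: [0.2, 0.1, -2.1]
grip_width: 0.478
```

Emit:
move_arm([
  {"offset": [0.025,-0.05,0],"angular": [0,0,0],"jaw": 0.03},
  {"offset": [0.05,-0.1,0],"angular": [0,0,0],"jaw": 0.03},
  {"offset": [0.072,-0.15,0],"angular": [0,0,0],"jaw": 0.03},
  {"offset": [0.092,-0.192,0],"angular": [0,0,0],"jaw": 0.03},
  {"offset": [0.092,-0.192,0],"angular": [0,0,0],"jaw": 0.03},
])

```text
time_s: 11.1
eef_pos: [452.7, -262.0, 209.3]
ee_rot: [-0.0, 0.002, 1.0, 0.0]
force: [-0.0, 0.6, -1.4]
grip_width: 0.482
```

Emit:
move_arm([
  {"offset": [0,0,0.05],"angular": [0,0,0],"jaw": 0.03},
  {"offset": [0,0,0.09],"angular": [0,0,0],"jaw": 0.03},
  {"offset": [0,0,0.115],"angular": [0,0,0],"jaw": 0.03},
  {"offset": [0,0,0.127],"angular": [0,0,0],"jaw": 0.03},
  {"offset": [0,0,0.133],"angular": [0,0,0],"jaw": 0.03},
])

```text
time_s: 11.72
eef_pos: [454.3, -259.5, 76.6]
ee_rot: [0.0, -0.0, 1.0, -0.0]
force: [-2.0, -0.1, 13.2]
grip_width: 0.478
```

Emit:
move_arm([
  {"offset": [0,0,0.0],"angular": [0,0,0],"jaw": 0.03},
  {"offset": [0,0,0.0],"angular": [0,0,0],"jaw": 0.045},
  {"offset": [0,0,0],"angular": [0,0,0],"jaw": 0.055},
  {"offset": [0,0,0],"angular": [0,0,0],"jaw": 0.07},
  {"offset": [0,0,0],"angular": [0,0,0],"jaw": 0.07},
])

```text
time_s: 12.35
eef_pos: [454.0, -259.9, 76.7]
ee_rot: [0.0, -0.0, 1.0, -0.0]
force: [0.3, 0.1, -0.3]
grip_width: 0.821
```

Emit:
move_arm([
  {"offset": [0,0,-0.03],"angular": [0,0,0],"jaw": 0.07},
  {"offset": [0,0,-0.07],"angular": [0,0,0],"jaw": 0.08},
  {"offset": [0,0.0,-0.12],"angular": [0,0,0],"jaw": 0.08},
])

```text
time_s: 12.72
eef_pos: [453.6, -259.5, 197.4]
ee_rot: [-0.001, -0.0, 1.0, 0.001]
force: [0.2, -0.5, 0.3]
grip_width: 0.938
```

```bash
python3 - <<'E'
from h import *
c=ctrl.capture('wrist');s=ctrl.capture('side');S=ctrl.sense();print(S['eef_pos'],S['grip_width'],S['force'])
z=np.hstack([cv2.resize(c['img'],(480,360)),cv2.copyMakeBorder(cv2.resize(s['img'][130:430,250:520],(320,356)),0,4,0,0,0)])
cv2.imwrite('pics/c3.png',cv2.convertScaleAbs(z,alpha=1.4)[:,:,::-1])
E
```

```text
[ 455.62416711 -261.17625121  201.70567965] 0.937326754135651 [ 0.26299149 -0.34731509 -0.9310821 ]
```

View pics/c3.png

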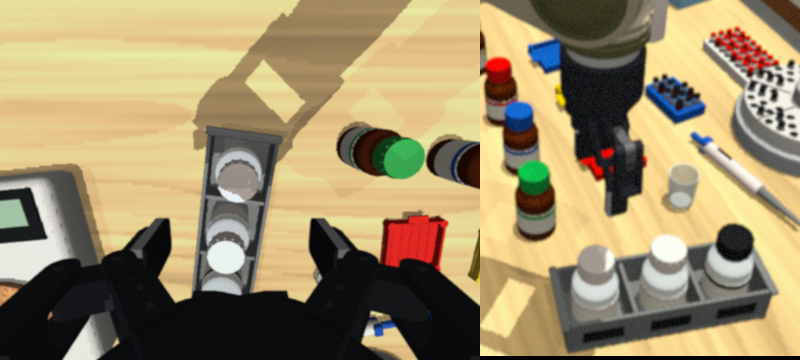

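Both empties stand upright in the near and middle cells, and the black-capped one is untouched. Next, the blue bottle at about (448,40.5).

Emit:
move_arm([
  {"offset": [0.001,0.06,0],"angular": [0,0,0],"jaw": 0.075},
  {"offset": [0.002,0.12,0],"angular": [0,0,0],"jaw": 0.075},
  {"offset": [0.004,0.18,0],"angular": [0,0,0],"jaw": 0.075},
  {"offset": [0.005,0.24,0],"angular": [0,0,0],"jaw": 0.075},
  {"offset": [0.006,0.3,0],"angular": [0,0,0],"jaw": 0.075},
])

```text
time_s: 13.45
eef_pos: [447.5, 42.0, 196.3]
ee_rot: [-0.0, 0.0, 1.0, 0.0]
force: [1.3, -0.2, 0.5]
grip_width: 0.882
```

Emit:
move_arm([
  {"offset": [0,0,0.02],"angular": [0,0,0],"jaw": 0.075},
  {"offset": [0,0,0.07],"angular": [0,0,0],"jaw": 0.075},
  {"offset": [0,0,0.11],"angular": [0,0,0],"jaw": 0.075},
  {"offset": [0,0,0.125],"angular": [0,0,0],"jaw": 0.07},
  {"offset": [0,0,0.125],"angular": [0,0,0],"jaw": 0.06},
])

```text
time_s: 14.08
eef_pos: [447.2, 40.3, 70.6]
ee_rot: [-0.001, -0.0, 1.0, 0.0]
force: [0.1, -0.1, 0.8]
grip_width: 0.702
```

Emit:
move_arm([
  {"offset": [0,0,0],"angular": [0,0,0],"jaw": 0.05},
  {"offset": [0,0,0],"angular": [0,0,0],"jaw": 0.045},
  {"offset": [0,0,0],"angular": [0,0,0],"jaw": 0.035},
  {"offset": [0,0,0],"angular": [0,0,0],"jaw": 0.03},
  {"offset": [0,0,0],"angular": [0,0,0],"jaw": 0.03},
], squeeze=40)

```text
time_s: 14.7
eef_pos: [448.6, 40.0, 72.5]
ee_rot: [0.001, -0.0, 1.0, -0.0]
force: [-1.1, -1.0, 5.6]
grip_width: 0.475
```

```bash
python3 - <<'E'
from h import *
np.set_printoptions(precision=1,suppress=True)
c=ctrl.capture('wrist');S=ctrl.sense();print(S['eef_pos'],S['grip_width'],S['force'])
m,b=blobs(c['img'],'blue',(220,200,420,420));print([(cv2.minEnclosingCircle(k),cv2.boundingRect(k)) for k in b[:2]], proj(c,[[*S['eef_pos'][:2],112]]))
E
```

```text
[448.6  40.   72.5] 0.4758860443922466 [-1.2 -0.7  6.5]
[(((319.0, 308.2616882324219), 54.19241714477539), (270, 255, 100, 108))] [[316.4 322.7]]
```

Emit:
move_arm([
  {"offset": [0,0,-0.03],"angular": [0,0,0],"jaw": 0.03},
  {"offset": [0,0,-0.08],"angular": [0,0,0],"jaw": 0.03},
  {"offset": [0,0,-0.13],"angular": [0,0,0],"jaw": 0.03},
  {"offset": [-0.02,0.03,-0.138],"angular": [0,0,0],"jaw": 0.03},
  {"offset": [-0.045,0.075,-0.138],"angular": [0,0,0],"jaw": 0.03},
])

```text
time_s: 15.38
eef_pos: [493.7, 115.5, 210.8]
ee_rot: [0.001, 0.001, 1.0, -0.0]
force: [1.4, 0.0, -1.9]
grip_width: 0.469
```

Emit:
move_arm([
  {"offset": [-0.026,0.05,0],"angular": [0,0,0],"jaw": 0.03},
  {"offset": [-0.052,0.1,0],"angular": [0,0,0],"jaw": 0.03},
  {"offset": [-0.078,0.15,0],"angular": [0,0,0],"jaw": 0.03},
  {"offset": [-0.103,0.199,0],"angular": [0,0,0],"jaw": 0.03},
  {"offset": [-0.103,0.199,0],"angular": [0,0,0],"jaw": 0.03},
])

```text
time_s: 16.0
eef_pos: [595.8, 317.0, 207.0]
ee_rot: [-0.001, -0.002, 1.0, -0.0]
force: [-1.9, 0.1, -3.4]
grip_width: 0.474
```

```bash
python3 - <<'E'
from h import *
np.set_printoptions(precision=1,suppress=True)
c=ctrl.capture('wrist');s=ctrl.capture('side');S=ctrl.sense();print(S['eef_pos'],S['grip_width'],S['force'])
q=[(595,314,16)]+[(595+a*43*.993-b*43*.117,314+a*43*.117+b*43*.993,16) for a in(1,-1) for b in(1,-1)]
for k in(c,s):
    for p in proj(k,q): cv2.drawMarker(k['img'],tuple(int(t) for t in p),(255,0,255),0,10)
z=np.hstack([cv2.resize(c['img'],(480,360)),cv2.copyMakeBorder(cv2.resize(s['img'][80:380,220:490],(320,356)),0,4,0,0,0)])
cv2.imwrite('pics/b1.png',cv2.convertScaleAbs(z,alpha=1.4)[:,:,::-1])
E
```

```text
[595.5 314.2 208.6] 0.4728893458204905 [-0.3 -0.3 -2.1]
```

View pics/b1.png

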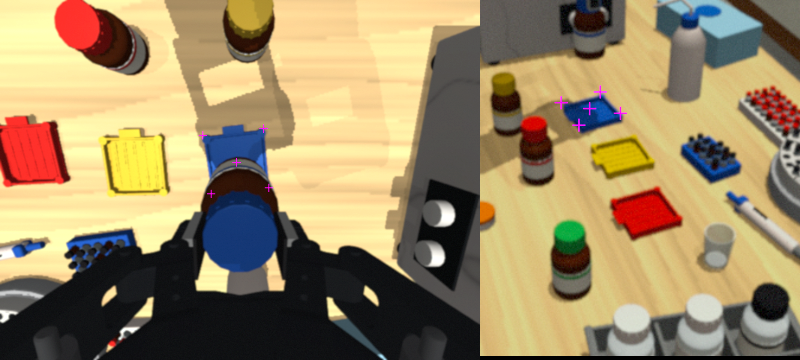

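The tray markers match the blue tray to within 2–3 mm, so I'll place the bottle.

Emit:
move_arm([
  {"offset": [0,0,0.05],"angular": [0,0,0],"jaw": 0.03},
  {"offset": [0,0,0.09],"angular": [0,0,0],"jaw": 0.03},
  {"offset": [0,0,0.115],"angular": [0,0,0],"jaw": 0.03},
  {"offset": [0,0,0.128],"angular": [0,0,0],"jaw": 0.03},
  {"offset": [0,0,0.134],"angular": [0,0,0],"jaw": 0.03},
])

```text
time_s: 16.73
eef_pos: [596.3, 313.6, 76.5]
ee_rot: [0.001, 0.0, 1.0, -0.0]
force: [-4.1, -5.1, 23.7]
grip_width: 0.472
```

Emit:
move_arm([
  {"offset": [0,0,0.0],"angular": [0,0,0],"jaw": 0.03},
  {"offset": [0,0,0.0],"angular": [0,0,0],"jaw": 0.045},
  {"offset": [0,0,0],"angular": [0,0,0],"jaw": 0.055},
  {"offset": [0,0,0],"angular": [0,0,0],"jaw": 0.07},
  {"offset": [0,0,0],"angular": [0,0,0],"jaw": 0.07},
])

```text
time_s: 17.35
eef_pos: [596.0, 314.2, 75.7]
ee_rot: [0.0, -0.0, 1.0, 0.0]
force: [-0.1, -0.3, -0.4]
grip_width: 0.822
```

Emit:
move_arm([
  {"offset": [0,0,-0.03],"angular": [0,0,0],"jaw": 0.07},
  {"offset": [0,0,-0.07],"angular": [0,0,0],"jaw": 0.075},
  {"offset": [0,0.0,-0.12],"angular": [0,0,0],"jaw": 0.075},
  {"offset": [0.05,0.004,-0.12],"angular": [0,0,0],"jaw": 0.075},
  {"offset": [0.1,0.009,-0.12],"angular": [0,0,0],"jaw": 0.075},
])

```text
time_s: 17.98
eef_pos: [494.8, 323.1, 195.9]
ee_rot: [0.0, 0.0, 1.0, 0.0]
force: [0.8, 0.4, -0.1]
grip_width: 0.88
```

```bash
python3 - <<'E'
from h import *
np.set_printoptions(precision=1,suppress=True)
c=ctrl.capture('wrist');S=ctrl.sense();print(S['eef_pos'],S['grip_width'],S['force'])
T=ctrl.capture('top');s=ctrl.capture('side')
m,b=blobs(c['img'],'yellow',(230,0,420,300));
for k in b[:2]: (x,y),r=cv2.minEnclosingCircle(k); print((x,y),r,cv2.boundingRect(k),ray(c,(x,y),112))
m,b=blobs(T['img'],'blue',(160,165,210,220))
for k in b[:3]: (x,y),r=cv2.minEnclosingCircle(k); print('blue cap/tray top view',(x,y),r,ray(T,(x,y),116))
m,b=blobs(s['img'],'blue',(290,120,345,190));print([cv2.boundingRect(k) for k in b[:3]],'expect cap top/bottom side',proj(s,[[595,314,116],[595,314,92]]))
E
```

```text
[488.5 324.  195.2] 0.8752002681246238 [-2.   2.9  0.6]
blue cap/tray top view (182.0, 199.0) 28.425439834594727 [[585.7 288.9 116. ]]
[(291, 167, 48, 23), (305, 130, 17, 18)] expect cap top/bottom side [[312.1 132. ]
 [312.3 141.8]]
```

Blue stands in its tray, and the side view has its cap where expected. Next is yellow at about (434,328).

Emit:
move_arm([
  {"offset": [0.04,0.003,0],"angular": [0,0,0],"jaw": 0.075},
  {"offset": [0.061,0.005,0],"angular": [0,0,0],"jaw": 0.075},
  {"offset": [0.061,0.005,0],"angular": [0,0,0],"jaw": 0.075},
])

```text
time_s: 18.5
eef_pos: [435.2, 328.4, 196.1]
ee_rot: [0.0, -0.0, 1.0, 0.0]
force: [0.3, 0.0, -0.7]
grip_width: 0.88
```

```bash
python3 - <<'E'
from h import *
np.set_printoptions(precision=1,suppress=True)
c=ctrl.capture('wrist');S=ctrl.sense();print(S['eef_pos'])
H=cv2.cvtColor(c['img'],cv2.COLOR_RGB2HSV); m=((abs(H[...,0].astype(int)-28)<7)&(H[...,1]>185)).astype(np.uint8)*255; m[:,:230]=0;m[:,420:]=0;m[330:]=0
for k in sorted(cv2.findContours(m,0,1)[0],key=cv2.contourArea)[-2:]:
    (x,y),r=cv2.minEnclosingCircle(k);print((x,y),r,cv2.boundingRect(k),ray(c,(x,y),112),proj(c,[[434,328,112]]))
E
```

```text
[435.9 328.2 195.9]
(316.1363525390625, 235.9545440673828) 27.32014274597168 (290, 209, 54, 52) [[429.7 327.1 112. ]] [[317.3 241.3]]
```

Emit:
move_arm([
  {"offset": [0.002,0,0.02],"angular": [0,0,0],"jaw": 0.075},
  {"offset": [0.002,0,0.07],"angular": [0,0,0],"jaw": 0.075},
  {"offset": [0.002,0,0.11],"angular": [0,0,0],"jaw": 0.075},
  {"offset": [0.002,0,0.124],"angular": [0,0,0],"jaw": 0.07},
  {"offset": [0.002,0,0.124],"angular": [0,0,0],"jaw": 0.06},
])

```text
time_s: 19.18
eef_pos: [433.7, 328.1, 71.6]
ee_rot: [-0.0, 0.0, 1.0, -0.0]
force: [0.0, 0.7, 0.6]
grip_width: 0.702
```

Emit:
move_arm([
  {"offset": [0,0,0],"angular": [0,0,0],"jaw": 0.05},
  {"offset": [0,0,0],"angular": [0,0,0],"jaw": 0.045},
  {"offset": [0,0,0],"angular": [0,0,0],"jaw": 0.035},
  {"offset": [0,0,0],"angular": [0,0,0],"jaw": 0.03},
  {"offset": [0,0,0],"angular": [0,0,0],"jaw": 0.03},
], squeeze=40)

```text
time_s: 19.8
eef_pos: [433.7, 328.3, 73.0]
ee_rot: [0.001, -0.0, 1.0, 0.0]
force: [0.1, -1.6, 5.4]
grip_width: 0.477
```

Emit:
move_arm([
  {"offset": [0,0,-0.03],"angular": [0,0,0],"jaw": 0.03},
  {"offset": [0,0,-0.08],"angular": [0,0,0],"jaw": 0.03},
  {"offset": [0,0,-0.13],"angular": [0,0,0],"jaw": 0.03},
  {"offset": [-0.02,-0.02,-0.138],"angular": [0,0,0],"jaw": 0.03},
  {"offset": [-0.05,-0.05,-0.138],"angular": [0,0,0],"jaw": 0.03},
])

```text
time_s: 20.42
eef_pos: [483.3, 278.3, 211.2]
ee_rot: [0.001, -0.001, 1.0, 0.001]
force: [0.5, 0.3, -3.1]
grip_width: 0.476
```

Emit:
move_arm([
  {"offset": [-0.035,-0.035,0],"angular": [0,0,0],"jaw": 0.03},
  {"offset": [-0.07,-0.067,0],"angular": [0,0,0],"jaw": 0.03},
  {"offset": [-0.105,-0.1,0],"angular": [0,0,0],"jaw": 0.03},
  {"offset": [-0.118,-0.113,0],"angular": [0,0,0],"jaw": 0.03},
  {"offset": [-0.118,-0.113,0],"angular": [0,0,0],"jaw": 0.03},
])

```text
time_s: 21.05
eef_pos: [601.0, 164.9, 209.3]
ee_rot: [-0.0, 0.0, 1.0, 0.0]
force: [-0.1, -0.1, -1.3]
grip_width: 0.472
```

```bash
python3 - <<'E'
from h import *
np.set_printoptions(precision=1,suppress=True)
c=ctrl.capture('wrist');s=ctrl.capture('side');T=ctrl.capture('top');S=ctrl.sense();print(S['eef_pos'],S['grip_width'],S['force'])
q=[(601+a*43,165+b*43,16) for a in(1,-1) for b in(1,-1)]+[(595,314,116),(595,314,4)]
for k in(c,s):
    for p in proj(k,q): cv2.drawMarker(k['img'],tuple(int(t) for t in p),(255,0,255),0,10)
z=np.hstack([cv2.resize(c['img'],(480,360)),cv2.copyMakeBorder(cv2.resize(s['img'][80:380,220:490],(320,356)),0,4,0,0,0)])
cv2.imwrite('pics/y1.png',cv2.convertScaleAbs(z,alpha=1.4)[:,:,::-1])
E
```

```text
[600.1 166.5 209.9] 0.47619466960315615 [ 0.1 -0.1 -2.4]
```

View pics/y1.png

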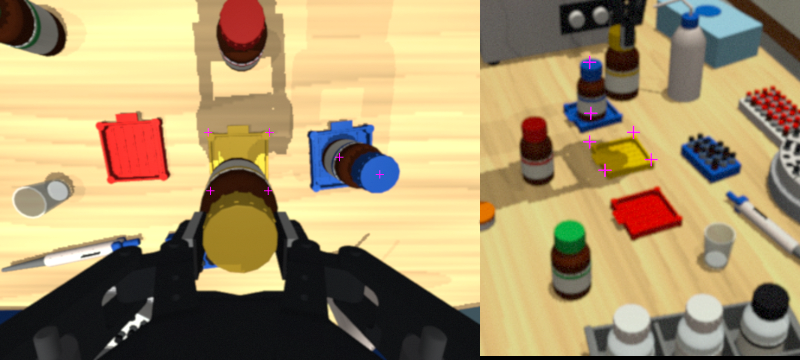

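Blue stands upright in its tray with its markers on target. Yellow hangs over its own tray with the rim matched to about 2 mm, so I'll place it.

Emit:
move_arm([
  {"offset": [0,0,0.05],"angular": [0,0,0],"jaw": 0.03},
  {"offset": [0,0,0.09],"angular": [0,0,0],"jaw": 0.03},
  {"offset": [0,0,0.115],"angular": [0,0,0],"jaw": 0.03},
  {"offset": [0,0,0.128],"angular": [0,0,0],"jaw": 0.03},
  {"offset": [0,0,0.133],"angular": [0,0,0],"jaw": 0.03},
])

```text
time_s: 21.82
eef_pos: [600.9, 165.8, 76.9]
ee_rot: [0.0, -0.0, 1.0, 0.0]
force: [-2.4, -3.3, 16.6]
grip_width: 0.474
```

Emit:
move_arm([
  {"offset": [0,0,0.0],"angular": [0,0,0],"jaw": 0.03},
  {"offset": [0,0,0.0],"angular": [0,0,0],"jaw": 0.045},
  {"offset": [0,0,0],"angular": [0,0,0],"jaw": 0.055},
  {"offset": [0,0,0],"angular": [0,0,0],"jaw": 0.07},
  {"offset": [0,0,0],"angular": [0,0,0],"jaw": 0.07},
])

```text
time_s: 22.45
eef_pos: [601.0, 165.2, 76.7]
ee_rot: [0.0, -0.0, 1.0, 0.0]
force: [-0.4, 0.4, -0.4]
grip_width: 0.821
```

Emit:
move_arm([
  {"offset": [0,0,-0.03],"angular": [0,0,0],"jaw": 0.07},
  {"offset": [0,0,-0.07],"angular": [0,0,0],"jaw": 0.075},
  {"offset": [0,0.0,-0.12],"angular": [0,0,0],"jaw": 0.075},
  {"offset": [0.05,0.001,-0.12],"angular": [0,0,0],"jaw": 0.075},
  {"offset": [0.1,0.003,-0.12],"angular": [0,0,0],"jaw": 0.075},
])

```text
time_s: 23.08
eef_pos: [499.8, 168.1, 196.9]
ee_rot: [0.0, 0.0, 1.0, 0.0]
force: [0.2, 0.9, 0.1]
grip_width: 0.879
```

Emit:
move_arm([
  {"offset": [0.04,0.001,0],"angular": [0,0,0],"jaw": 0.075},
  {"offset": [0.051,0.001,0],"angular": [0,0,0],"jaw": 0.075},
  {"offset": [0.051,0.001,0],"angular": [0,0,0],"jaw": 0.075},
])

```text
time_s: 23.45
eef_pos: [450.3, 169.2, 197.0]
ee_rot: [0.001, -0.0, 1.0, 0.0]
force: [0.4, -0.1, -0.0]
grip_width: 0.877
```

```bash
python3 - <<'E'
from h import *
np.set_printoptions(precision=1,suppress=True)
c=ctrl.capture('wrist');S=ctrl.sense();print(S['eef_pos'])
m,b=blobs(c['img'],'red',(230,0,420,330))
for k in b[:2]:
    (x,y),r=cv2.minEnclosingCircle(k);print((x,y),r,cv2.boundingRect(k),ray(c,(x,y),112),proj(c,[[450,169,112]]))
s=ctrl.capture('side');m,b=blobs(s['img'],'yellow',(305,140,375,230));print([cv2.boundingRect(k) for k in b[:3]],proj(s,[[601,165,116],[601,165,92]]))
E
```

```text
[450.8 169.1 196.8]
(316.5, 239.0) 26.80028533935547 (290, 213, 54, 53) [[447.5 168.1 112. ]] [[317.6 242.1]]
[(314, 200, 53, 27), (330, 163, 20, 13)] [[338.6 166.3]
 [338.5 176.5]]
```

Emit:
move_arm([
  {"offset": [0.001,0,0.02],"angular": [0,0,0],"jaw": 0.075},
  {"offset": [0.001,0,0.07],"angular": [0,0,0],"jaw": 0.075},
  {"offset": [0.001,0,0.11],"angular": [0,0,0],"jaw": 0.075},
  {"offset": [0.001,0,0.125],"angular": [0,0,0],"jaw": 0.07},
  {"offset": [0.001,0,0.125],"angular": [0,0,0],"jaw": 0.06},
])

```text
time_s: 24.18
eef_pos: [449.4, 169.1, 71.5]
ee_rot: [-0.0, 0.0, 1.0, -0.0]
force: [-0.3, 0.6, 0.4]
grip_width: 0.702
```

Emit:
move_arm([
  {"offset": [0,0,0],"angular": [0,0,0],"jaw": 0.05},
  {"offset": [0,0,0],"angular": [0,0,0],"jaw": 0.045},
  {"offset": [0,0,0],"angular": [0,0,0],"jaw": 0.035},
  {"offset": [0,0,0],"angular": [0,0,0],"jaw": 0.03},
  {"offset": [0,0,0],"angular": [0,0,0],"jaw": 0.03},
], squeeze=40)

```text
time_s: 24.8
eef_pos: [449.9, 169.1, 72.9]
ee_rot: [0.001, -0.0, 1.0, -0.0]
force: [0.1, -2.5, 5.8]
grip_width: 0.471
```

Emit:
move_arm([
  {"offset": [0,0,-0.03],"angular": [0,0,0],"jaw": 0.03},
  {"offset": [0,0,-0.08],"angular": [0,0,0],"jaw": 0.03},
  {"offset": [0,0,-0.13],"angular": [0,0,0],"jaw": 0.03},
  {"offset": [-0.015,-0.02,-0.138],"angular": [0,0,0],"jaw": 0.03},
  {"offset": [-0.04,-0.05,-0.138],"angular": [0,0,0],"jaw": 0.03},
])

```text
time_s: 25.42
eef_pos: [489.3, 119.2, 211.2]
ee_rot: [0.001, -0.001, 1.0, 0.0]
force: [-0.3, 0.3, -2.5]
grip_width: 0.469
```

Emit:
move_arm([
  {"offset": [-0.033,-0.035,0],"angular": [0,0,0],"jaw": 0.03},
  {"offset": [-0.065,-0.07,0],"angular": [0,0,0],"jaw": 0.03},
  {"offset": [-0.09,-0.098,0],"angular": [0,0,0],"jaw": 0.03},
  {"offset": [-0.098,-0.106,0],"angular": [0,0,0],"jaw": 0.03},
  {"offset": [-0.098,-0.106,0],"angular": [0,0,0],"jaw": 0.03},
])

```text
time_s: 26.05
eef_pos: [586.8, 13.3, 209.4]
ee_rot: [-0.0, 0.0, 1.0, 0.0]
force: [-0.7, -0.4, -3.3]
grip_width: 0.472
```

```bash
python3 - <<'E'
from h import *
np.set_printoptions(precision=1,suppress=True)
c=ctrl.capture('wrist');s=ctrl.capture('side');S=ctrl.sense();print(S['eef_pos'],S['grip_width'],S['force'])
q=[(586.5+a*43*.998-b*43*.057,13.5+b*43*.998+a*43*.057,16) for a in(1,-1) for b in(1,-1)]+[(601,165,116),(601,165,4)]
for k in(c,s):
    for p in proj(k,q): cv2.drawMarker(k['img'],tuple(int(t) for t in p),(255,0,255),0,10)
z=np.hstack([cv2.resize(c['img'],(480,360)),cv2.copyMakeBorder(cv2.resize(s['img'][80:380,220:490],(320,356)),0,4,0,0,0)])
cv2.imwrite('pics/r1.png',cv2.convertScaleAbs(z,alpha=1.4)[:,:,::-1])
E
```

```text
[586.4  14.2 209.8] 0.47362555541775625 [ 0.4 -0.8 -2. ]
```

View pics/r1.png

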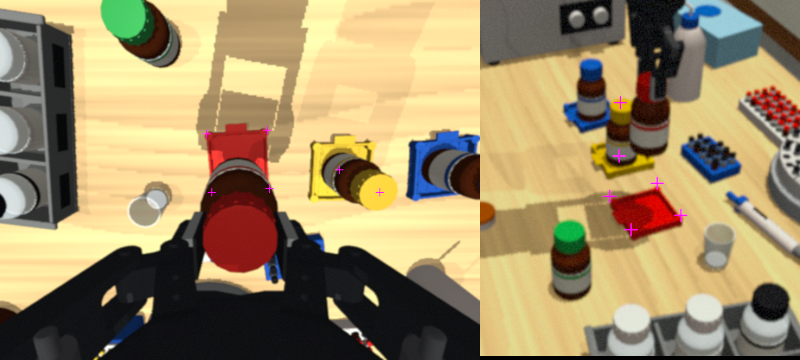

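Yellow stands in its tray, and the red tray corners match the markers to about 3 mm, so I'll place red.

Emit:
move_arm([
  {"offset": [0.001,0,0.05],"angular": [0,0,0],"jaw": 0.03},
  {"offset": [0.001,0,0.09],"angular": [0,0,0],"jaw": 0.03},
  {"offset": [0.001,0,0.115],"angular": [0,0,0],"jaw": 0.03},
  {"offset": [0.001,0,0.128],"angular": [0,0,0],"jaw": 0.03},
  {"offset": [0.001,0,0.133],"angular": [0,0,0],"jaw": 0.03},
])

```text
time_s: 26.78
eef_pos: [585.9, 13.7, 76.9]
ee_rot: [0.0, -0.0, 1.0, -0.0]
force: [-1.2, -2.7, 17.9]
grip_width: 0.479
```

Emit:
move_arm([
  {"offset": [0,0,0.0],"angular": [0,0,0],"jaw": 0.03},
  {"offset": [0,0,0.0],"angular": [0,0,0],"jaw": 0.045},
  {"offset": [0,0,0],"angular": [0,0,0],"jaw": 0.055},
  {"offset": [0,0,0],"angular": [0,0,0],"jaw": 0.07},
  {"offset": [0,0,0],"angular": [0,0,0],"jaw": 0.07},
])

```text
time_s: 27.4
eef_pos: [586.0, 13.2, 76.7]
ee_rot: [0.0, -0.0, 1.0, -0.0]
force: [0.2, 0.4, 0.1]
grip_width: 0.819
```

Emit:
move_arm([
  {"offset": [0,0,-0.03],"angular": [0,0,0],"jaw": 0.07},
  {"offset": [0,0,-0.07],"angular": [0,0,0],"jaw": 0.075},
  {"offset": [0,0.0,-0.12],"angular": [0,0,0],"jaw": 0.075},
  {"offset": [0.05,0.02,-0.13],"angular": [0,0,0],"jaw": 0.075},
  {"offset": [0.1,0.04,-0.14],"angular": [0,0,0],"jaw": 0.075},
])

```text
time_s: 28.02
eef_pos: [484.7, 53.5, 217.0]
ee_rot: [0.0, 0.0, 1.0, 0.0]
force: [0.2, 1.1, 0.2]
grip_width: 0.879
```

Emit:
move_arm([
  {"offset": [0.04,0.03,0],"angular": [0,0,0],"jaw": 0.075},
  {"offset": [0.08,0.06,0],"angular": [0,0,0],"jaw": 0.075},
  {"offset": [0.12,0.09,0],"angular": [0,0,0],"jaw": 0.075},
  {"offset": [0.12,0.09,0],"angular": [0,0,0],"jaw": 0.075},
])

```text
time_s: 28.52
eef_pos: [364.2, 144.4, 217.0]
ee_rot: [0.0, -0.002, 1.0, 0.0]
force: [0.9, -0.1, 1.1]
grip_width: 0.883
```

```bash
python3 - <<'E'
from h import *
np.set_printoptions(precision=1,suppress=True)
s=ctrl.capture('side');T=ctrl.capture('top');S=ctrl.sense();print(S['eef_pos'],S['force'])
q=[(595.5,314,116),(595.5,314,4),(601,165,116),(601,165,4),(586,13.5,116),(586,13.5,4),(432.8,-91.7,112),(432.8,-91.7,0),(537,-271,117),(454,-260,117),(537,-271,5),(454,-260,5)]
for k in(T,s):
    for p in proj(k,q): cv2.drawMarker(k['img'],tuple(int(t) for t in p),(255,0,255),0,6)
m,b=blobs(ctrl.capture('top')['img'],'green',(360,260,400,300));(x,y),r=cv2.minEnclosingCircle(b[0]);print('green',ray(T,(x,y),112))
z=np.hstack([cv2.resize(T['img'][140:320,140:500],(480,240)),cv2.resize(s['img'][80:440,230:510],(320,411))[:240]*0])
z=np.zeros((600,800,3),np.uint8); z[:240,:480]=cv2.resize(T['img'][140:320,140:500],(480,240)); z[240:,:]=0; w=cv2.resize(s['img'][90:430,220:540],(565,600)); z[:, 235:]=np.where(np.arange(600)[:,None,None]>=0,w,0); z[:180,:235]=T['img'][150:330,140:375]; z[200:350,:200]=T['img'][150:300,340:540]
cv2.imwrite('pics/f.png',cv2.convertScaleAbs(z,alpha=1.4)[:,:,::-1])
E
```

```text
[366.3 143.1 216.9] [0.6 0.1 0.4]
green [[432.8 -91.7 112. ]]
```

View pics/f.png

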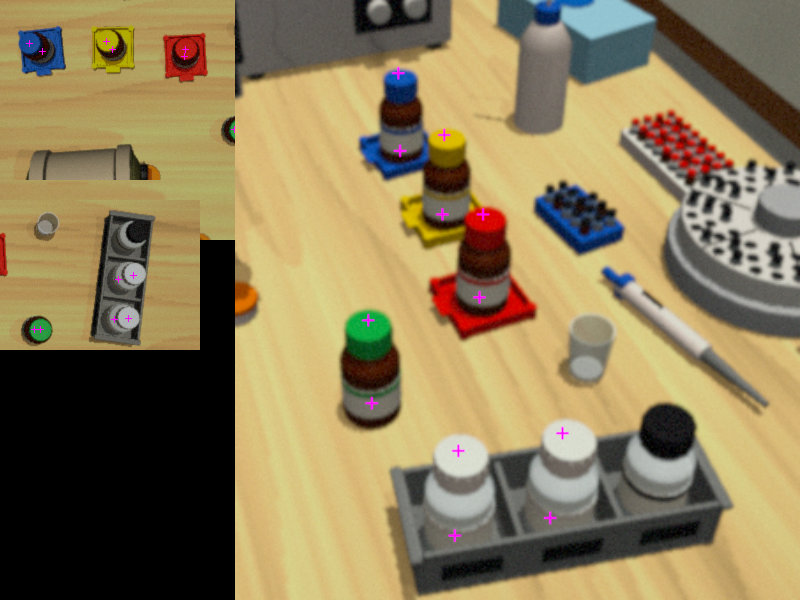

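All five bottles stand upright where they belong, with caps on their markers. Green hasn't moved and the arm is clear, so I'm handing the job in.

```bash
python3 -c "
from rig import ctrl
print(ctrl.finish_job(), ctrl.sense()['time_s'])"
```

```text
the job is handed in; nothing more can be done
the job is handed in; nothing more can be done
```

The job is handed in after about 29 s of robot time. Both white-capped empties are in the crate's free cells (near and middle). The blue, yellow and red bottles are each in the tray of their colour.

- **Last checks:** the final top and side views show all five bottles upright, with their caps a few mm from the expected positions. The green bottle measured exactly where it started, at (432.8, -91.7) mm. The gripper was clear and reading almost no force. These are camera checks only, since the hand-in gives no verdict.
- **First grasp missed:** the first close on an empty shut just above its cap. The fingertips sat about 20 mm behind the reported TCP, not 11 mm ahead as stated. I went 24 mm lower, closed on the cap at 41 mm, and kept that height for all five bottles.
- **Disagreements:** the top and wrist cameras differed by up to about 6 mm in x, so I mostly used values in between.
- **Contact force:** four of the five bottles were pressed onto the floor with 13 to 24 N as they were set down. That is within the limits, but firmer than needed.

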